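Lock a clevis pin with a spring cotter

ROBOT

A 7-joint arm with a two-finger parallel gripper is mounted at the origin on the work surface. World frame = base frame: x ahead of the robot, y to its left, z up, the work surface at z = 0. Lengths are in m, angles in rad, forces in N, time in s.
With the tool pointing down it reaches from about 0.4 to 0.85 m from the base axis. Payload 4.5 kg.
Tool frame: the origin (TCP) lies on the centre line of the jaws, within the pads' length; the fingertips stand r.tip_extent ahead of it and the grasp point (between the pads) is the TCP (r.tip_extent is the distance from the TCP to the fingertips, in m); z points along the fingers, y is the line along which they close (so a half turn about z gives the same grasp; the last joint's range is limited). The gripper opens to 88 mm and grips with 3 to 60 N. Pads are 18 mm wide; open, the fingers measure 123 mm over their backs; the gripper's body (75 mm by 187 mm) begins 45 mm behind the grasp point.
Start: joints at [1.307, 0.689, -0.195, 1.565, 0.157, 0.902, -0.215], TCP at [0.183, -0.598, 0.258] pointing down, gripper open.
Joint ranges: [-3.01, 3.01], [-0.46, 2.08], [-1.47, 1.51], [0.13, 2.56], [-1, 4.14], [0.04, 2.09], [-2.66, 2.66]. Speed limits (rad/s): [2.57, 2.57, 3.14, 3.14, 3.14, 3.14, 3.14].

INTERFACE

Orientations are given as a unit quaternion [x, y, z, w].
In Python, from plant import sensors, vision, finish_job, r gives the robot as it stands. The module is installed in compiled form; this text tells all that it offers.
- The arm moves only by the tool step_arm, never from a script. Its argument "steps" is a list of rows, each a list of 2 entries, a list of its own where there are three numbers: the shift along the tool's x, y, z in cm, then the turn, a rotation vector about the tool's x, y, z in degrees. A call has 1 to 12 rows; each row shifts and turns the commanded pose from where the row before left it, along the tool's axes as they then stand; what a row does not reach is not made up. A row lasts 1/8 s, in which the tool goes at most 62.5 mm and 10.7 degrees, less where a joint would pass 70% of its speed; a pose out of reach is approached as far as the arm can. A call with a gripper value outside its range is refused whole. "claw" is the opening, from -1 (shut) to 1 (fully open), set as the call begins (left out, the last holds). The fingers move at their own pace and stop on an object; "grip_force" is the grip in N (left out, the last holds). Time passes only in rows, so rows that do not move let the fingers close. It gives the time, the measured TCP pose, the force, the opening and the grip force at its end, in the units of the state.
- sensors.get_state(): the state, without advancing time (a new reading comes with each control period).
- vision.snapshot(name): name is "scene" or "top"; returns a dict with "img" (384x512x3 uint8, red, green, blue), "fx", "fy", "cx", "cy" (pixels), "k1" (the pictures are not rectified: a ray, as slopes to the right and down, at radius r is drawn at 1 + k1 r^2 times it, then the intrinsics apply), "position" and "rotation" of the camera in the world. Camera axes: x right, y down, z forward; pixel columns grow to the right and rows downward; lengths in m; the calibration is good to about 2 mm. A picture is of the moment at which its call begins. There is no depth.
- finish_job(): hands the job in; it is judged then, once.
The state is a dict: "clock": time; "q": joint angles; "qd": joint speeds; "joint_torque": joint torques, N m; "tool_pos": TCP position; "eef_rot": TCP orientation; "contact_force": force on the tool from outside, world axes, zero at the start; "moment": the same for the moment, N m; "opening": opening from 0.0 (shut) to 1.0 (fully open); "finger_force": force on a finger pad.
Only numpy, scipy, OpenCV 4.12 (cv2) and the standard library are available. Lean on these libraries where they do the work, as an engineer would, in place of code of your own. Each camera call takes 0.05 s, during which the arm holds its last target. There are 200 camera calls.

TASK

Press the clevis pin gently home through the fork in the vise until its head seats on the cheek, and roll it round until its cross hole faces up. Then take the spring cotter from the blue kit block and push its straight leg down through the hole, without forcing it, until the bow snaps over the pin and the cotter sits fully home, standing upright. Let go of it, and leave the bottle, the carton and the spanner where they are.

Things in the scene. Friction and masses are not known exactly. Their poses are not given: they have to be found in the camera images.
- vise: Grey-green machine vise, 260 x 140 mm foot, jaw tops 78 mm above the bench, handle to +x; fixed for the episode, turned up to 0.35 rad. Origin under the fork, on the bench; axes as the fork's. A blue lever (18 mm high, 16 mm wide) lies between the fork's cheeks and runs 103 mm to -x, with a 30 mm hub at its end, propped on the fixed jaw.
- fork: Steel fork head, 36 mm square, clamped upright in the vise. Origin on the axis of the pin's bore, midway between its two cheeks, 130 mm above the bench; z up, y level along the bore, x level across it. Cheeks 9 mm thick, outer faces at y = -18 and +18 mm, rounded over the bore, tops 18 mm above the axis.
- clevis_pin: Yellow zinc-plated pin, 18 mm thick, 51 mm under its head. Origin on its axis at the underside of the head (26 mm across, 5 mm thick, on the fork's -y side); y along the shank, as the fork's. The head starts 16 to 26 mm off the cheek; home, the origin is at y = -18 mm in the fork's frame. It slides along y with 4 N of rubbing. Its turn about its axis is shown by pin_turn.
- hole_home (a point): Point of the fork on the bore's axis at y = +25 mm: where the cross hole's middle (43 mm from the pin's origin) comes once the pin is home. The pin's crown is 9 mm above; its end stands 15 mm out of the +y cheek. The hole is 5.5 mm wide, square through the axis, both mouths alike and chamfered 0.5 mm; a leg going in a little off draws the pin round with it.
- pin_turn (a joint): Turn of the pin about its axis, rad, growing as its top rolls towards the fork's +x. At 0 and at 3.14 the cross hole stands upright; it starts between 0.7 and 2.44, so leaning over or level. The pin turns freely all round with 0.055 N m of rubbing: a fingertip pressed on the crown and drawn across rolls it, 9 mm for each rad; pressed too lightly (under some 8 to 18 N) it slips.
- cotter: Steel spring cotter (R-clip) of 4.5 mm wire, 75 mm long, 36 g. Origin: centre of its double coil, a disc 24.5 mm across, 9 mm thick along y, the place to hold it. The straight leg runs along -z at x = -10 mm; the bow is on its +x side in the same plane. Starts upright (within 3 degrees) in a slot 28 mm deep, coil centre 74 mm above the bench. Seated, its y is along the pin, either way round.
- saddle (a point): Point of the cotter on the leg's axis 40 mm below the coil's centre, the middle of the bow's hug (bow's outer side 14 mm from the leg's axis). Fully home it lies on hole_home. Coming down, the bow meets the pin when this point is 17 mm off, is widest from 11 to 5 mm off (push up to 15 N), then snaps in under it; pressed past home, the force climbs.
- leg_tip (a point): Free end of the cotter's straight leg, cut off flat with a 0.4 mm chamfer, 22 mm below saddle along the leg; the bow's flared end is 2 mm higher.
- bow (a joint): How far the cotter's bow is sprung open, rad: 0 at rest, about 0.05 while passing over the pin, about 0 again once snapped home. Spring of 6 N m/rad about the coil's centre.
- kit_block: Blue plastic block, 64 x 56 mm, 40 mm high, fixed to the bench; origin under its centre, x along its two slots. The cotter stands in the slot at y = +14 mm.
- wash_bottle: White bottle with a steel cap, 56 mm across, 115 mm high; origin under its centre. Leave alone.
- carton: Plain red carton, 85 x 55 x 35 mm; origin under its centre. Leave alone.
- spanner: Steel spanner, 150 mm long, lying flat; origin under its middle. Leave alone.
Things that resemble listed ones, but are neither listed nor needed, are in the scene too. What is shaped like the cotter but green is not meant.

How it is judged:
By the outcome, as a careful person would: the job done as asked, in the order asked, and still so for the second after the job is handed in, with the robot touching nothing.
It also fails if it takes over 67 s, if anything falls off the work surface, if the arm or the gripper's body presses on something with over 40 N, if the wrist force passes 120 N, or if a joint passes its speed limit or range.

## Working session

There is one attempt and no reset: what is moved stays moved. The work goes in short steps, Python scripts to look and compute and a tool call to move; the robot and the scene stay as the last step left them, time stands still between calls to the robot, and variables do not carry over. Pictures are saved under pics/ and viewed, at most 10 in all, crops included, and the job is handed in when it is done.

Besides the shell and the picture viewer there is one more tool, called after ">>>" by a JSON object that holds its "fn" and its "kwargs". step_arm: Moves the arm, as the interface text tells. Its arguments: {"type":"object","properties":{"steps":{"type":"array"},"claw":{"type":"number"},"grip_force":{"type":"number"}},"required":["steps"]}

```bash
mkdir -p pics; cat > h.py <<'E'
import numpy as np, cv2
from plant import sensors, vision, finish_job, r
from scipy.spatial.transform import Rotation as R
def snap(n):
    s=vision.snapshot(n); s['R']=np.array(s['rotation']); s['p']=np.array(s['position'])
    if s['R'].shape!=(3,3): s['R']=R.from_quat(s['R']).as_matrix()
    return s
def proj(s,P):
    P=np.atleast_2d(P); c=(P-s['p'])@s['R']; a=c[:,:2]/c[:,2:]; k=1+s['k1']*(a**2).sum(1,keepdims=True)
    return a*k*[s['fx'],s['fy']]+[s['cx'],s['cy']]
def ray(s,uv):
    d=(np.array(uv,float)-[s['cx'],s['cy']])/[s['fx'],s['fy']]; a=d.copy()
    for _ in range(20): a=d/(1+s['k1']*(a@a))
    v=s['R']@np.r_[a,1]; return v/v[2]
def atz(s,uv,z):
    v=ray(s,uv); return s['p']+v*(z-s['p'][2])
def tri(s1,u1,s2,u2):
    A=[];b=[]
    for s,u in((s1,u1),(s2,u2)):
        v=ray(s,u); v/=np.linalg.norm(v); M=np.eye(3)-np.outer(v,v); A.append(M); b.append(M@s['p'])
    A=np.vstack(A);b=np.hstack(b); x=np.linalg.lstsq(A,b,rcond=None)[0]; return x,np.linalg.norm(A@x-b)
def save(s,f,box=None,k=1):
    im=cv2.cvtColor(s['img'],cv2.COLOR_RGB2BGR)
    if box: im=im[box[1]:box[3],box[0]:box[2]]
    cv2.imwrite('pics/'+f,cv2.resize(im,None,fx=k,fy=k,interpolation=cv2.INTER_CUBIC))
E
python3 - <<'E'
from h import *
import pickle
a=snap('scene');b=snap('top')
pickle.dump((a,b),open('s0.pkl','wb'))
save(a,'a.png',k=1.5);save(b,'b.png',k=1.5)
for s in(a,b): print(s['fx'],s['cx'],s['cy'],s['k1'],s['p'],s['R'].round(3).tolist())
print(r.tip_extent,sensors.get_state())
E
```

```text
407.3179588568772 249.58181284350638 185.80410579568039 0.01165531246027521 [ 1.0691216  -0.36815808  0.5494241 ] [[0.558, 0.441, -0.703], [0.829, -0.313, 0.462], [-0.016, -0.841, -0.541]]
355.6085226110202 256.4488725715541 193.64838011804682 -0.007393651292190247 [ 0.4422218  -0.01025573  0.7992836 ] [[-0.03, -0.997, 0.066], [-1.0, 0.03, 0.003], [-0.005, -0.066, -0.998]]
0.019 {'clock': 0.1, 'q': array([ 1.30680405,  0.68989786, -0.19453063,  1.56622179,  0.15730566,
        0.90251612, -0.21507325]), 'qd': array([-9.22540645e-05, -7.60237357e-04, -1.05311356e-03, -1.85746427e-03,
        7.05942961e-04,  2.70148546e-04,  1.32450473e-04]), 'joint_torque': array([-3.37932426e-03, -5.28508079e+01, -1.27140429e+00, -1.53840744e+01,
       -5.25228737e-02,  1.93451291e-03,  5.26391364e-05]), 'tool_pos': array([ 0.1831888 , -0.5969927 ,  0.25699675]), 'eef_rot': array([ 9.88926754e-01,  1.48402138e-01, -1.81541333e-04, -8.05269594e-04]), 'contact_force': array([-0.92849543, -0.39614635,  0.15299444]), 'moment': array([-0.00366096, -0.03638573, -0.01719511]), 'finger_force': 0.0, 'opening': 0.9999405701293852}
```

View pics/a.png

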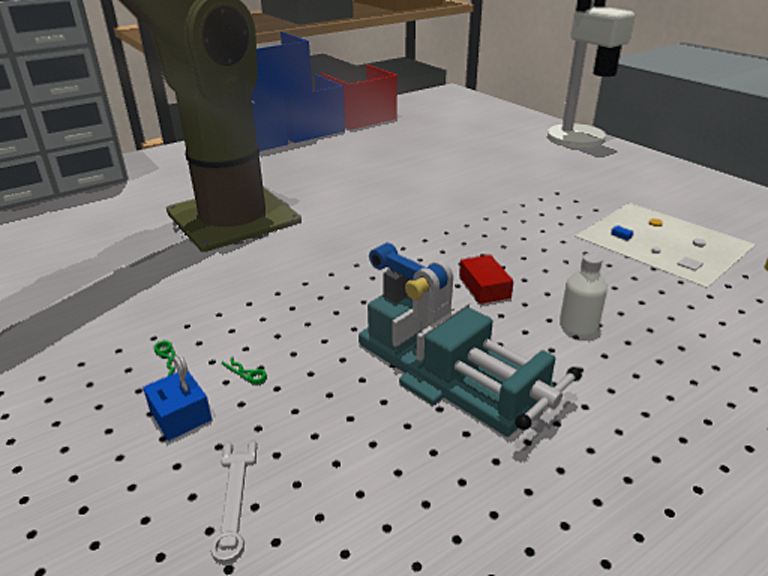

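View pics/b.png

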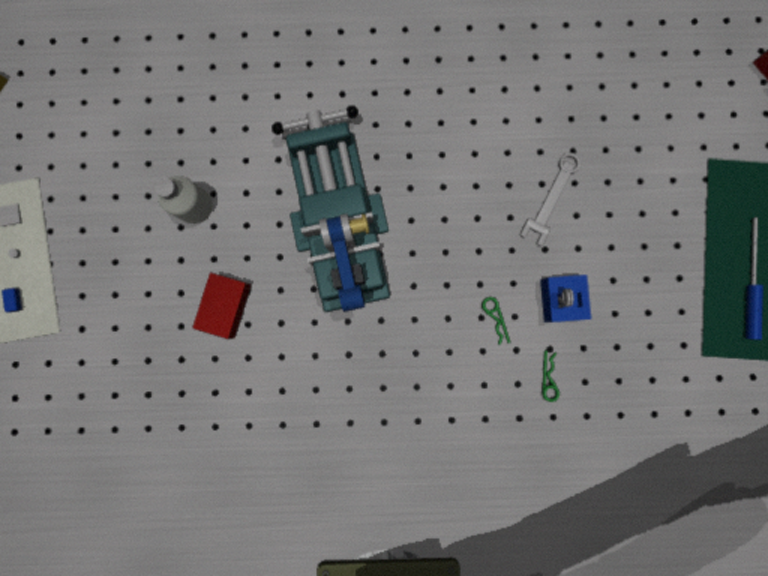

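```bash
python3 - <<'E'
from h import *
import pickle
a,b=pickle.load(open('s0.pkl','rb'))
def c(s,x0,y0,x1,y1):
    return cv2.resize(cv2.cvtColor(s['img'][y0:y1,x0:x1],cv2.COLOR_RGB2BGR),(400,300),interpolation=cv2.INTER_CUBIC)
im=np.vstack([np.hstack([c(a,240,160,320,220),c(a,90,220,150,265+0)]),np.hstack([c(b,190,130,270,190),c(b,350,175,410,220)])])
cv2.imwrite('pics/c.png',im)
E
```

```text
(no output)
```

View pics/c.png

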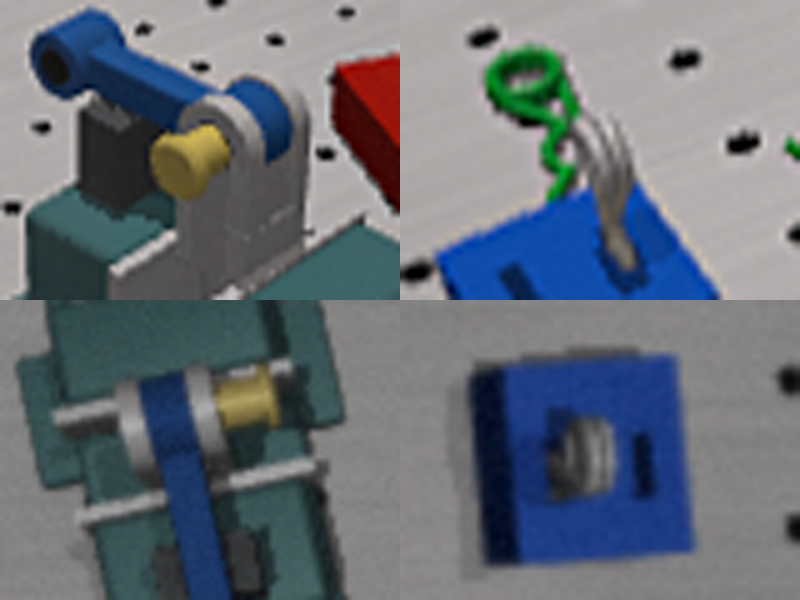

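```bash
cat > fit.py <<'E'
from h import *
import pickle
from scipy.optimize import minimize
a,b=pickle.load(open('s0.pkl','rb'))
K=6
def hullmask(s,P,off):
    uv=(proj(s,P)+off+.5)*K-.5
    m=np.zeros((384*K,512*K),np.float32); cv2.fillConvexPoly(m,cv2.convexHull(np.round(uv*16).astype(np.int32)),1,shift=4); 
    return cv2.resize(m,(512,384),interpolation=cv2.INTER_AREA)
t=np.linspace(0,2*np.pi,24,endpoint=False)
cyl=lambda r,y0,y1:np.array([[r*np.cos(q),y,r*np.sin(q)] for y in(y0,y1) for q in t])
box=lambda x0,x1,w,h:np.array([[x,y,z] for x in(x0,x1) for y in(-w,w) for z in(-h,h)])
hs={}
for n,s in(('a',a),('b',b)):
    h=cv2.cvtColor(s['img'],cv2.COLOR_RGB2HSV).astype(int); S=h[...,1];H=h[...,0];V=h[...,2]
    Y=((H>15)&(H<35)&(S>70)).astype(np.float32); Bl=((H>100)&(H<130)&(S>120)).astype(np.float32)
    x0,y0,x1,y1={'a':(240,150,320,230),'b':(180,130,280,220)}[n]
    roi=np.zeros_like(Y);roi[y0:y1,x0:x1]=1; hs[n]=(Y*roi,Bl*roi)
    print(n,hs[n][0].sum(),hs[n][1].sum())
def W(p,P): c,s=np.cos(p[2]),np.sin(p[2]); return P@np.array([[c,s,0],[-s,c,0],[0,0,1]])+[p[0],p[1],.130]
def cost(q):
    p=q[:3]/[100,100,10]; d=q[3]/100; e=0
    for n,s,o in(('a',a,q[4:6]),('b',b,q[6:8])):
        Y,Bl=hs[n]
        m=np.maximum(hullmask(s,W(p,cyl(.013,-.018-d-.005,-.018-d)),o),hullmask(s,W(p,cyl(.009,-.018-d,-.018)),o))
        e+=np.abs(m-Y).sum()
        x=(-.08,-.025) if n=='b' else (-.08,-.035)
        R_=hullmask(s,W(p,box(*x,.016 if n=='b' else .008,.009)),o)
        L=hullmask(s,W(p,box(*x,.008,.009)),o)
        if n=='b': e+=(R_*np.abs(L-Bl)).sum()*.5
    return e+ .5*(q[4:]**2).sum()
if __name__=='__main__':
    f0=atz(b,[225.5,153.5],.148); print('guess',f0)
    best=None
    for d in(1.8,2.4):
        q0=np.r_[f0[0]*100,f0[1]*100,1.7,d,0,0,0,0]
        res=minimize(cost,q0,method='Nelder-Mead',options=dict(initial_simplex=np.vstack([q0]+[q0+np.eye(8)[i]*.6 for i in range(8)]),maxfev=700))
        print(res.fun,res.x.round(3))
        if best is None or res.fun<best.fun: best=res
    q=best.x
    for n,s,o in(('a',a,q[4:6]),('b',b,q[6:8])):
        im=s['img'].copy(); im=cv2.cvtColor(im,cv2.COLOR_RGB2BGR); im=cv2.resize(im,None,fx=6,fy=6,interpolation=cv2.INTER_CUBIC)
        p=q[:3]/[100,100,10];d=q[3]/100
        for P in(cyl(.013,-.018-d-.005,-.018-d),cyl(.009,-.018-d,-.018),box(-.103,0,.008,.009),cyl(.018,-.018,.018)):
            uv=((proj(s,W(p,P))+o+.5)*6).astype(np.int32); cv2.polylines(im,[cv2.convexHull(uv)],True,(0,0,255),1)
        x,y={'a':(240,155),'b':(195,130)}[n]
        cv2.imwrite(f'pics/f{n}.png',im[y*6:y*6+450,x*6:x*6+400])
    cv2.imwrite('pics/f.png',np.hstack([cv2.imread('pics/fa.png'),cv2.imread('pics/fb.png')]))
E
python3 fit.py
```

```text
a 177.0 483.0
b 119.0 644.0
guess [0.56166234 0.04703247 0.148     ]
53.733479365896905 [56.553  5.136  1.862  1.674  0.208 -0.084  0.082 -0.174]
54.004607885268115 [ 5.6547e+01  5.1330e+00  1.8930e+00  1.6840e+00  3.4300e-01 -1.8300e-01
 -2.6000e-02 -2.9000e-02]
```

View pics/f.png

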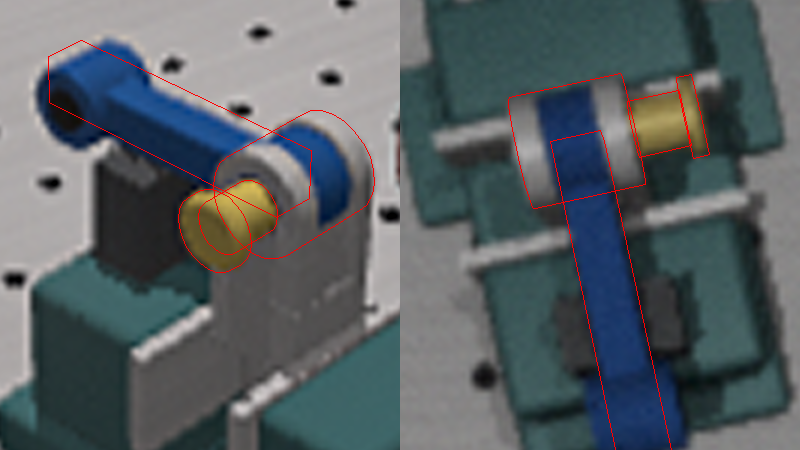

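```bash
python3 - <<'E'
from h import *
import pickle
a,b=pickle.load(open('s0.pkl','rb'))
f=lambda u,v:(350+u/6.667,175+v/6.667)
C=np.array([atz(b,f(u-400,v-300),.04) for u,v in((505,368),(675,352),(692,550),(520,565))])
print(C.round(4)); print(C.mean(0)); 
for i,j in((1,2),(0,3),(0,1),(3,2)):
    d=C[i]-C[j]; print(np.linalg.norm(d),np.arctan2(d[1],d[0]))
ub=f(191,157); ua=(90+207/6.667,220+150/6.667)
print(atz(b,ub,.074),atz(a,ua,.074),tri(a,ua,b,ub))
# segment: gray-bright pixels within block in top
h=cv2.cvtColor(b['img'],cv2.COLOR_RGB2HSV); m=(h[188:210,365:390,1]<90)
for row in h[188:210,365:390,1]: print(' '.join('%3d'%x for x in row))
E
```

```text
[[ 0.5038 -0.2421  0.04  ]
 [ 0.5074 -0.297   0.04  ]
 [ 0.4437 -0.2989  0.04  ]
 [ 0.4406 -0.2438  0.04  ]]
[ 0.47388696 -0.27044519  0.04      ]
0.06365304052942078 0.030913708668209007
0.06326003099134128 0.026021442273392866
0.054963664853987085 1.634948680571576
0.055261367311749576 1.6276409062929191
[ 0.47298532 -0.2566725   0.074     ] [ 0.47397507 -0.25353819  0.074     ] (array([ 0.47355697, -0.25494808,  0.0745978 ]), np.float64(0.0022156529464152203))
194 189 203 203 199 200 197 191 200 194 201 198 205 194 199 193 199 204 195 199 206 202 197 204 197
198 200 200 200 201 194 199 206 197 204 199 198 191 199 201 196 199 204 201 199 201 202 201 192 204
200 204 192 189 200 193 193 198 199 199 206 197 198 202 206 200 204 206 195 198 202 196 201 202 204
191 200 196 198 193 196 197 197 200 188 209 200 195 202 194 199 194 204 194 197 194 204 207 197 206
193 200 196 199 200 200 199 197 197 201 178 161 126 140 132 149 193 199 203 202 203 204 199 200 208
232 203 204 197 201 196 199 197 195 193 123  41  26  24  29  44 130 188 199 204 205 210 201 199 202
205 208 202 200 196 198 197 209 
[... 867 characters left out ...]

241 223 203 204 197 208 207 146  41  19  28  25  11  11  17  54 111 186 201 208 197 206 218 207 197
242 207 203 212 210 207 196 136  43  71 104 140 133 120 144 168 180 204 204 212 213 212 208 200 199
242 234 200 198 204 201 203 184 169 175 191 198 187 193 190 190 203 196 197 197 201 204 207 199 199
196 219 209 199 207 201 202 204 199 209 201 198 196 207 196 206 206 201 201 201 207 204 210 203 197
248 213 200 197 200 203 200 195 201 200 197 202 200 195 197 197 204 203 204 205 202 202 205 204 199
223 194 204 192 203 200 201 201 202 201 196 195 197 198 192 204 201 208 201 200 201 199 197 210 202
216 226 194 196 199 191 199 195 200 203 199 202 197 204 198 199 198 200 198 199 193 199 197 208 204
```

```bash
cat >> h.py <<'E'
F=np.array([.5655,.0514,.130]); FY=.186
def FW(p,F=F,yaw=FY): return F+R.from_euler('z',yaw).apply(p)
def go(P,yaw):
    s=sensors.get_state(); q=R.from_quat(s['eef_rot'])
    T=R.from_matrix(np.array([[np.cos(yaw),np.sin(yaw),0],[np.sin(yaw),-np.cos(yaw),0],[0,0,-1]]).T if False else np.column_stack([[np.cos(yaw),np.sin(yaw),0],[np.sin(yaw),-np.cos(yaw),0],[0,0,-1]]))
    print('turn deg',np.degrees((q.inv()*T).as_rotvec()).round(2),'then shift cm',(T.inv().apply(np.array(P)-s['tool_pos'])*100).round(2))
def st():
    s=sensors.get_state(); q=R.from_quat(s['eef_rot']).as_matrix()
    d=R.from_euler('z',-FY).apply(s['tool_pos']-F)*1000
    f=R.from_euler('z',-FY).apply(s['contact_force'])
    print('t',round(s['clock'],2),'fork-frame mm',d.round(2),'yaw',np.arctan2(q[1,0],q[0,0]).round(4),'tilt',q[:2,2].round(4),'F',f.round(1),'M',s['moment'].round(2),'open',round(s['opening']*88,2))
E
python3 -c "
from h import *
st();go(FW([0,-.069,.007]),FY+np.pi/2)"
```

```text
t 0.1 fork-frame mm [-495.62 -566.51  127.  ] yaw 0.2979 tilt [-0.0006  0.0015] F [-1.  -0.2  0.2] M [-0.   -0.04 -0.02] open 87.99
turn deg [-8.000e-02 -6.000e-02 -8.359e+01] then shift cm [49.75 49.56 12.  ]
```

>>> {"fn": "step_arm", "kwargs": {"steps": [[[0,0,0],[0,0,-9.3]],[[0,0,0],[0,0,-9.3]],[[0,0,0],[0,0,-9.3]],[[0,0,0],[0,0,-9.3]],[[0,0,0],[0,0,-9.3]],[[0,0,0],[0,0,-9.3]],[[0,0,0],[0,0,-9.3]],[[0,0,0],[0,0,-9.3]],[[0,0,0],[0,0,-9.2]]], "claw": -1, "grip_force": 20}}

```text
clock: 1.23
tool_pos: [0.1831, -0.5972, 0.2572]
eef_rot: [0.636, 0.771, 0.0, -0.0]
contact_force: [0.0, -0.1, 0.5]
opening: 0.014
finger_force: 0.0
```

>>> {"fn": "step_arm", "kwargs": {"steps": [[[4,4.1,0],[0,0,0]],[[4,4.1,0],[0,0,0]],[[4,4.1,0],[0,0,0]],[[4,4.1,0],[0,0,0]],[[4,4.1,0],[0,0,0]],[[4,4.1,0],[0,0,0]],[[4,4.1,0],[0,0,0]],[[4,4.1,0],[0,0,0]],[[4,4.1,0],[0,0,0]],[[4,4.1,0],[0,0,0]],[[4,4.1,0],[0,0,0]],[[0,0,0],[0,0,0]]]}}

```text
clock: 2.72
tool_pos: [0.5475, -0.0756, 0.2579]
eef_rot: [0.635, 0.772, 0.002, -0.0]
contact_force: [-0.7, -0.3, -1.0]
opening: 0.004
finger_force: 0.0
```

```bash
python3 -c "
from h import *
st();go(FW([0,-.069,.007]),FY+np.pi/2)"
```

```text
t 2.73 fork-frame mm [ -41.16 -121.45  127.89] yaw 1.7655 tilt [0.0026 0.004 ] F [-0.8 -0.1 -1. ] M [-0.07 -0.04  0.01] open 0.36
turn deg [ 0.19 -0.2   0.5 ] then shift cm [ 5.24  4.12 12.09]
```

>>> {"fn": "step_arm", "kwargs": {"steps": [[[2.6,2.1,0],[0.2,-0.2,0.5]],[[2.6,2,0],[0,0,0]],[[0,0,4],[0,0,0]],[[0,0,4],[0,0,0]],[[0,0,4],[0,0,0]],[[0,0,0],[0,0,0]],[[0.7,0,0],[0,0,0]],[[0.7,0,0],[0,0,0]],[[0,0,0],[0,0,0]]]}}

```text
clock: 3.85
tool_pos: [0.5739, -0.0085, 0.1389]
eef_rot: [0.641, 0.767, -0.001, 0.001]
contact_force: [-0.2, -0.6, -0.0]
opening: 0.007
finger_force: 0.0
```

```bash
python3 -c "
from h import *
st()
a=snap('scene');b=snap('top')
def c(s,x0,y0,x1,y1):
    return cv2.resize(cv2.cvtColor(s['img'][y0:y1,x0:x1],cv2.COLOR_RGB2BGR),(400,400),interpolation=cv2.INTER_CUBIC)
cv2.imwrite('pics/g.png',np.hstack([c(a,230,130,330,230),c(b,190,100,290,200)]))"
```

```text
t 3.85 fork-frame mm [ -2.8  -60.43   8.91] yaw 1.7498 tilt [-0.0005 -0.0034] F [-0.3 -0.6 -0. ] M [-0.05 -0.09  0.03] open 0.63
```

View pics/g.png

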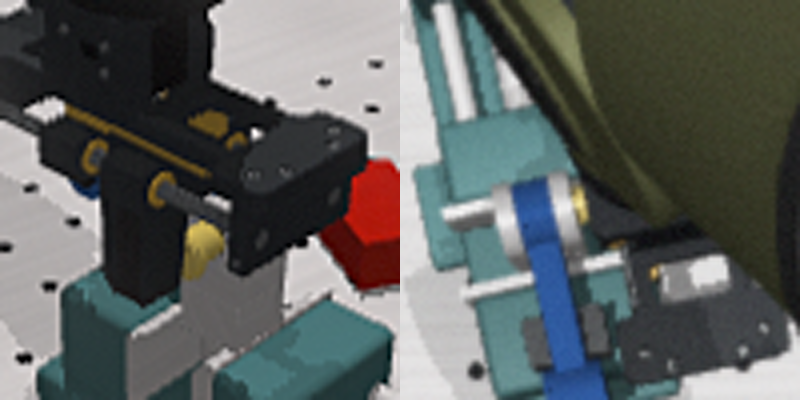

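>>> {"fn": "step_arm", "kwargs": {"steps": [[[0.3,0.1,0],[0,0,0]],[[0.3,0.1,0],[0,0,0]],[[0.3,0,0],[0,0,0]],[[0.3,0,0],[0,0,0]],[[0.2,0,0],[0,0,0]],[[0.2,0,0],[0,0,0]]]}}

```text
clock: 4.7
tool_pos: [0.5726, 0.005, 0.1374]
eef_rot: [0.642, 0.767, -0.003, 0.001]
contact_force: [0.8, -3.5, 0.4]
opening: 0.007
finger_force: 2.1
```

>>> {"fn": "step_arm", "kwargs": {"steps": [[[0.2,0,0],[0,0,0]],[[0.2,0,0],[0,0,0]],[[0.2,0,0],[0,0,0]],[[0.1,0,0],[0,0,0]]]}}

```text
clock: 5.2
tool_pos: [0.571, 0.0134, 0.1374]
eef_rot: [0.642, 0.767, -0.003, 0.0]
contact_force: [0.2, -3.5, 0.8]
opening: 0.005
finger_force: 2.0
```

```bash
python3 -c "
from h import *
st()"
```

```text
t 5.2 fork-frame mm [ -1.62 -38.39   7.37] yaw 1.7485 tilt [-0.0032 -0.0042] F [-0.4 -3.5  0.8] M [-0.86 -0.18  0.06] open 0.44
```

>>> {"fn": "step_arm", "kwargs": {"steps": [[[0.15,0,0],[0,0,0]],[[0.15,0,0],[0,0,0]],[[0.1,0,0],[0,0,0]],[[0,0,0],[0,0,0]]]}}

```text
clock: 5.7
tool_pos: [0.5703, 0.0173, 0.1374]
eef_rot: [0.642, 0.767, -0.003, 0.0]
contact_force: [-0.7, -2.9, 0.2]
opening: 0.002
finger_force: 1.7
```

>>> {"fn": "step_arm", "kwargs": {"steps": [[[0.1,0,0],[0,0,0]],[[0.1,0,0],[0,0,0]],[[0,0,0],[0,0,0]]]}}

```text
clock: 6.08
tool_pos: [0.57, 0.019, 0.1374]
eef_rot: [0.642, 0.767, -0.003, 0.0]
contact_force: [-0.7, -3.5, 0.8]
opening: 0.003
finger_force: 2.1
```

>>> {"fn": "step_arm", "kwargs": {"steps": [[[0.1,0,0],[0,0,0]],[[0.1,0,0],[0,0,0]],[[0,0,0],[0,0,0]]]}}

```text
clock: 6.45
tool_pos: [0.5699, 0.0192, 0.1374]
eef_rot: [0.642, 0.766, -0.004, 0.001]
contact_force: [0.3, -7.6, 2.1]
opening: 0.007
finger_force: 3.7
```

>>> {"fn": "step_arm", "kwargs": {"steps": [[[0.1,0,0],[0,0,0]],[[0,0,0],[0,0,0]]]}}

```text
clock: 6.7
tool_pos: [0.5699, 0.0192, 0.1374]
eef_rot: [0.643, 0.766, -0.004, 0.002]
contact_force: [0.1, -8.8, 1.4]
opening: 0.005
finger_force: 4.4
```

>>> {"fn": "step_arm", "kwargs": {"steps": [[[0.1,0,0],[0,0,0]],[[0,0,0],[0,0,0]]]}}

```text
clock: 6.95
tool_pos: [0.5699, 0.0193, 0.1374]
eef_rot: [0.643, 0.766, -0.004, 0.002]
contact_force: [0.4, -9.8, 1.7]
opening: 0.005
finger_force: 5.2
```

```bash
python3 -c "
from h import *
st()"
```

```text
t 6.95 fork-frame mm [ -1.61 -32.41   7.39] yaw 1.7452 tilt [-0.0027 -0.0093] F [-1.5 -9.7  1.7] M [-2.12 -0.25  0.06] open 0.44
```

>>> {"fn": "step_arm", "kwargs": {"steps": [[[-0.9,0,0],[0,0,0]],[[0,0,-2.5],[0,0,0]],[[0,0,-2.5],[0,0,0]],[[2.5,1.5,0],[0,0,0]],[[3.0,1.5,0],[0,0,0]],[[3.0,0,0],[0,0,0]],[[0,0,0],[0,0,0]]]}}

```text
clock: 7.82
tool_pos: [0.5851, 0.1089, 0.1874]
eef_rot: [0.639, 0.769, -0.0, -0.001]
contact_force: [0.0, -0.1, -0.7]
opening: 0.001
finger_force: 0.0
```

```bash
python3 -c "
from h import *
st();go(FW([.028,.04,.002]),FY+np.pi/2)"
```

```text
t 7.83 fork-frame mm [29.94 52.92 57.43] yaw 1.755 tilt [-0.0021  0.0015] F [-0.  -0.1 -0.7] M [-0.05 -0.12  0.  ] open 0.06
turn deg [-0.1  -0.11 -0.1 ] then shift cm [-1.29 -0.19  5.54]
```

>>> {"fn": "step_arm", "kwargs": {"steps": [[[0,-0.2,2.8],[0,0,0]],[[0,0,2.7],[0,0,0]],[[-0.6,0,0],[0,0,0]],[[-0.6,0,0],[0,0,0]],[[-0.4,0,0],[0,0,0]],[[-0.3,0,0],[0,0,0]],[[-0.2,0,0],[0,0,0]],[[-0.2,0,0],[0,0,0]],[[-0.2,0,0],[0,0,0]],[[0,0,0],[0,0,0]]]}}

```text
clock: 9.07
tool_pos: [0.5875, 0.0851, 0.1332]
eef_rot: [0.64, 0.768, 0.002, -0.002]
contact_force: [-3.6, 9.3, 2.5]
opening: 0.006
finger_force: 5.8
```

```bash
python3 -c "
from h import *
st()"
```

```text
t 9.07 fork-frame mm [27.85 29.04  3.25] yaw 1.7527 tilt [-0.0016  0.0056] F [-1.8  9.8  2.5] M [ 2.16  0.61 -0.19] open 0.49
```

>>> {"fn": "step_arm", "kwargs": {"steps": [[[0.6,0,0],[0,0,0]],[[1.6,0,0],[0,0,0]],[[0,-2.8,0],[0,0,0]],[[0,-2.8,0],[0,0,0]],[[-1.0,0,0],[0,0,0]],[[-0.6,0,0],[0,0,0]],[[-0.3,0,0],[0,0,0]],[[-0.2,0,0],[0,0,0]],[[0,0,0],[0,0,0]]]}}

```text
clock: 10.2
tool_pos: [0.5325, 0.0747, 0.1325]
eef_rot: [0.64, 0.768, 0.001, -0.002]
contact_force: [-6.4, 9.8, 2.0]
opening: 0.003
finger_force: 5.4
```

```bash
python3 -c "
from h import *
st()"
```

```text
t 10.2 fork-frame mm [-28.14  28.97   2.5 ] yaw 1.7522 tilt [-0.0028  0.0037] F [-4.5 10.8  2. ] M [1.95 0.96 0.1 ] open 0.23
```

>>> {"fn": "step_arm", "kwargs": {"steps": [[[0.6,0,0],[0,0,0]],[[0,0,-3],[0,0,0]],[[0,2.8,-2],[0,0,0]],[[0,0,0],[0,0,0]]], "claw": 0.1}}

```text
clock: 10.7
tool_pos: [0.563, 0.0804, 0.1836]
eef_rot: [0.643, 0.766, 0.0, 0.002]
contact_force: [-0.4, -0.5, -1.0]
opening: 0.437
finger_force: 0.0
```

```bash
python3 -c "
from h import *
st();go(FW([-.0,.0307,.001]),FY+np.pi/2)"
```

```text
t 10.7 fork-frame mm [ 2.93 28.93 53.57] yaw 1.7453 tilt [ 0.0036 -0.0025] F [-0.5 -0.4 -1. ] M [-0.06 -0.07 -0.01] open 38.42
turn deg [ 0.18  0.18 -0.66] then shift cm [ 0.18 -0.29  5.26]
```

>>> {"fn": "step_arm", "kwargs": {"steps": [[[0.2,-0.3,0],[0.2,0.2,-0.6]],[[0,0,2.6],[0,0,0]],[[0,0,2.6],[0,0,0]],[[0,0,0],[0,0,0]]]}}

```text
clock: 11.2
tool_pos: [0.5529, 0.0807, 0.1279]
eef_rot: [0.637, 0.771, -0.006, -0.004]
contact_force: [0.0, -0.2, 0.3]
opening: 0.552
finger_force: 0.0
```

```bash
python3 -c "
from h import *
st()"
```

```text
t 11.2 fork-frame mm [-6.96 31.16 -2.11] yaw 1.7594 tilt [-0.0133 -0.0035] F [ 0.  -0.2  0.3] M [ 0.01 -0.1  -0.05] open 48.56
```

>>> {"fn": "step_arm", "kwargs": {"steps": [[[0,0,0],[0,0,0]],[[0,0,0],[0,0,0]]]}}

```text
clock: 11.45
tool_pos: [0.556, 0.0818, 0.131]
eef_rot: [0.638, 0.77, -0.002, -0.002]
contact_force: [0.4, 0.4, 0.3]
opening: 0.549
finger_force: 0.0
```

```bash
python3 -c "
from h import *
st();go(FW([-.0,.0307,.001]),FY+np.pi/2)"
```

```text
t 11.45 fork-frame mm [-3.66 31.66  1.03] yaw 1.7586 tilt [-0.0055 -0.001 ] F [0.5 0.4 0.3] M [-0.05 -0.11  0.01] open 48.32
turn deg [-0.32 -0.    0.1 ] then shift cm [-0.1   0.37  0.  ]
```

>>> {"fn": "step_arm", "kwargs": {"steps": [[[-0.1,0.2,0],[0,0,0]],[[0,0,0],[0,0,0]],[[0,0,0],[0,0,0]],[[0,0,0],[0,0,0]],[[0,0,0],[0,0,0]],[[0,0,0],[0,0,0]],[[0,0,0],[0,0,0]],[[0,0,0],[0,0,0]]], "claw": -1, "grip_force": 12}}

```text
clock: 12.45
tool_pos: [0.5586, 0.0813, 0.1304]
eef_rot: [0.638, 0.77, -0.002, -0.002]
contact_force: [5.3, 0.9, -1.0]
opening: 0.192
finger_force: 11.9
```

```bash
python3 -c "
from h import *
st()"
```

```text
t 12.45 fork-frame mm [-1.25 30.65  0.37] yaw 1.7587 tilt [-0.0053 -0.0008] F [ 5.4 -0.1 -1. ] M [ 0.04 -1.07  0.  ] open 16.91
```

>>> {"fn": "step_arm", "kwargs": {"steps": [[[0,0.15,0],[0,0,0]],[[0,0,0],[0,0,0]],[[0,0,0],[0,0,0]],[[0,0,0],[0,0,0]]]}}

```text
clock: 12.95
tool_pos: [0.5589, 0.0813, 0.1301]
eef_rot: [0.638, 0.77, -0.003, -0.002]
contact_force: [1.5, -0.2, 2.2]
opening: 0.195
finger_force: 11.7
```

```bash
python3 -c "
from h import *
st()"
```

```text
t 12.95 fork-frame mm [-0.93 30.6   0.15] yaw 1.7587 tilt [-0.0075 -0.0016] F [ 1.5 -0.4  2.2] M [ 0.06 -0.37 -0.02] open 17.15
```

>>> {"fn": "step_arm", "kwargs": {"steps": [[[0,0,0],[0,0,0]],[[0,0,0],[0,0,0]],[[0,0,-4],[0,0,0]],[[0,0,-4],[0,0,0]],[[-5.5,0,-1],[0,0,0]],[[-5.5,0,0],[0,0,0]],[[-5.5,0,0],[0,0,0]],[[-5.5,0,0],[0,0,0]],[[-5.5,0,0],[0,0,0]],[[0,0,0],[0,0,0]]], "claw": 0}}

```text
clock: 14.2
tool_pos: [0.6101, -0.1958, 0.2189]
eef_rot: [0.641, 0.767, -0.005, -0.002]
contact_force: [0.2, 0.3, -0.1]
opening: 0.5
finger_force: 0.0
```

```bash
cat > look.py <<'E'
from h import *
import sys
st()
A=[snap('top') for _ in range(4)]; b=A[0]; b['img']=np.mean([s['img'] for s in A],0).astype(np.uint8)
A=[snap('scene') for _ in range(2)]; a=A[0]; a['img']=np.mean([s['img'] for s in A],0).astype(np.uint8)
x,y=proj(b,FW([0,.02,.009]))[0].astype(int); X,Y=proj(a,FW([0,.02,.009]))[0].astype(int)
c=lambda s,x,y,k:cv2.resize(cv2.cvtColor(s['img'][y-k:y+k,x-k:x+k],cv2.COLOR_RGB2BGR),(400,400),interpolation=cv2.INTER_CUBIC)
cv2.imwrite('pics/'+sys.argv[1],np.hstack([c(a,X,Y,25),c(b,x,y,20)]))
print(x,y); h=proj(b,FW([-.00085,.0258,.009])); print('hole crown px',h, 'dx', proj(b,FW([.00815,.0258,.0]))[0],proj(b,FW([-.00985,.0258,.0]))[0])
u,v=np.round(h[0]).astype(int); g=b['img'][v-8:v+9,u-7:u+8].mean(2).astype(int); print('cols',u-7,'rows',v-8)
for r_ in g: print(' '.join('%3d'%q for q in r_))
E
python3 look.py k.png
```

```text
t 14.2 fork-frame mm [  -1.92 -251.17   88.9 ] yaw 1.7489 tilt [-0.009  -0.0052] F [ 0.3  0.2 -0.1] M [ 0.02 -0.08  0.01] open 44.03
213 154
hole crown px [[210.21755082 155.76970314]] dx [209.8867059  152.00965524] [211.82917206 161.17099927]
cols 203 rows 148
 69  89  92  87  86  84  81  80  80  87 124 131 135 134 112
 65  76  76  78  77  79  84  95 111 116 140 144 145 146 136
 69  72  81  94 111 132 159 159 161 162 153 151 151 154 144
113 133 158 163 162 167 168 137 139 143 136 155 157 160 153
167 172 176 171 141 131 125 113 120 127 137 163 169 172 166
173 173 169 140 122 122 121 122 128 132 141 176 181 186 182
127 103 100 101 127 131 134 137 143 143 145 186 194 195 195
 76  62  65  90 133 146 151 155 159 163 158 192 201 202 196
 60  58  60  83 139 165 168 167 165 164 157 171 187 186 181
 66  59  54  69 128 161 158 151 146 143 139 141 164 164 164
 75  71  57  75 110 139 136 111 107 102 115 116 151 157 154
 76  73  60  72  94 117 119  90 105 111 106  98 126 147 147
 78  75  60  74  93 103 102  96 127 105 110  85 105 136 138
 81  88  85  74  91  88  77  75  88  86  88  80  92 127 127
 89  93  91  70  89  91  79  75  79  78  79  78  85 113 113
 94  95  91  73  85  91  81  78  80  80  78  80  81  94  96
 93  93  91  69  82  93  90  82  79  78  79  81  78  81  73
```

View pics/k.png

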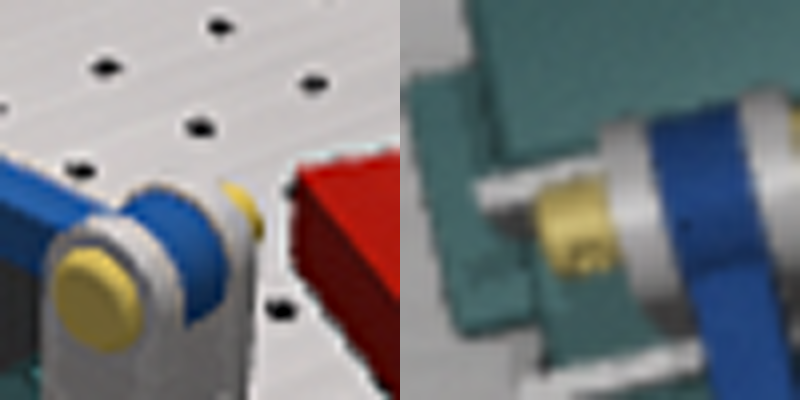

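```bash
cat > ang.py <<'E'
from h import *
A=[snap('top') for _ in range(6)]; b=A[0]; im=np.mean([s['img'] for s in A],0)
h=cv2.cvtColor(im.astype(np.uint8),cv2.COLOR_RGB2HSV)
u0,v0=204,148
print('S');print(h[v0:v0+18,u0:u0+12,1]); print('red');print(im[v0:v0+18,u0:u0+12,0].astype(int))
for p in range(-100,101,10):
    q=np.radians(p); print(p,proj(b,FW([-.00085-.009*np.sin(q),.0258,.009*np.cos(q)]))[0].round(2),end=' ')
t=np.linspace(0,6.28,200); P=lambda y:proj(b,FW(np.c_[-.00085+.009*np.sin(t),0*t+y,.009*np.cos(t)]))
for y in(.022,.0258,.033): k=P(y); print(y,k[k[:,1].argmin()],k[k[:,1].argmax()])
E
python3 ang.py
```

```text
S
[[ 84  80  85  83  85  85  84  74  55   0   2   6]
 [ 87  88  84  80  67  56  40  29  19   0   2   3]
 [ 65  54  44  22   8   3   2   2   3   5   3   3]
 [  8   3   3   2   5   8  25  34  37  32   5   5]
 [  1   1   4  34  53  72  98 102  95  53   6   3]
 [  1   6  34  97 112 119 122 120 115  69   6   3]
 [  0  13  73 117 121 120 121 119 115  84   9   1]
 [  4  19  95 117 116 115 113 111 107  89  22   4]
 [  0  21  84 113 104 104 105 107 108 100  45   5]
 [ 17  18  54 113 108 110 111 116 117 113  70   8]
 [ 70  76  47  98 117 118 121 123 126 124  89  12]
 [ 84  89  66  68 121 122 125 125 125 125 103  35]
 [ 84  88  78  49 105 122 120 114 114 105  59  17]
 [ 85  87  88  70  41  73  68  68  38  36  61  42]
 [ 81  82  89  79  74  62  66  68  76  77  79  63]
 [ 79  81  87  83  79  78  78  83  84  81  77  70]
 [ 80  80  86  82  83  82  82  82  80  80  82  78]
 [ 87  90  80  88  83  83  85  82  82  86  82  82]]
red
[[ 67  70  66  66  64  62  61  63  73 125 132 136]
 [ 58  59  57  59  64  71  86 102 110 140 144 145]
 [ 61  70  82 107 132 158 158 162 163 155 153 154]
 [129 159 162 164 167 
[... 638 characters left out ...]
6]
 [ 72  70  51  61  71  68  61  61  61  61  61  63]
 [ 58  53  46  51  62  62  60  61  61  59  61  61]]
-100 [210.01 152.23] -90 [209.89 152.01] -80 [209.79 151.93] -70 [209.72 151.99] -60 [209.69 152.19] -50 [209.7  152.53] -40 [209.74 152.99] -30 [209.81 153.56] -20 [209.92 154.23] -10 [210.06 154.98] 0 [210.22 155.77] 10 [210.4  156.59] 20 [210.59 157.41] 30 [210.8 158.2] 40 [211.   158.94] 50 [211.2  159.61] 60 [211.39 160.18] 70 [211.56 160.64] 80 [211.71 160.97] 90 [211.83 161.17] 100 [211.92 161.23] 0.022 [211.7433478  151.50221433] [213.87049743 160.80563376]
0.0258 [209.78593118 151.92830392] [211.91874422 161.2308959 ]
0.033 [206.07675864 152.73578183] [208.22030152 162.03679337]
```

>>> {"fn": "step_arm", "kwargs": {"steps": [[[5.6,0,0],[0.3,-0.4,-0.4]],[[5.6,0,0],[0,0,0]],[[5.6,0,0],[0,0,0]],[[5.6,0,0],[0,0,0]],[[5.6,-0.4,0],[0,0,0]],[[0,0,0],[0,0,0]],[[0,0,0],[0,0,0]],[[0,0,0],[0,0,0]]], "claw": -1}}

```text
clock: 15.8
tool_pos: [0.554, 0.0833, 0.2185]
eef_rot: [0.636, 0.772, -0.007, -0.001]
contact_force: [0.5, -0.8, 0.2]
opening: 0.001
finger_force: 0.0
```

```bash
python3 -c "
from h import *
st();go(FW([-.005,.0307,.031]),FY+np.pi/2)"
```

```text
t 15.8 fork-frame mm [-5.44 33.47 88.47] yaw 1.7627 tilt [-0.0107 -0.0104] F [ 0.3 -0.8  0.2] M [-0.05 -0.13 -0.09] open 0.07
turn deg [-0.72  0.47  0.33] then shift cm [-0.28  0.04  5.75]
```

>>> {"fn": "step_arm", "kwargs": {"steps": [[[-0.3,0,0],[-0.7,0.5,0.3]],[[0,0,3],[0,0,0]],[[0,0,2.5],[0,0,0]],[[0,0,0],[0,0,0]],[[0,0,0],[0,0,0]]]}}

```text
clock: 16.42
tool_pos: [0.5547, 0.0821, 0.1644]
eef_rot: [0.637, 0.771, 0.001, -0.0]
contact_force: [-0.1, -0.4, 0.6]
opening: 0.009
finger_force: 0.0
```

```bash
python3 -c "
from h import *
st();go(FW([-.005,.0307,.031]),FY+np.pi/2)"
```

```text
t 16.43 fork-frame mm [-4.96 32.19 34.41] yaw 1.7594 tilt [0.0009 0.0021] F [-0.2 -0.4  0.6] M [-0.07 -0.1   0.06] open 0.76
turn deg [ 0.07 -0.11  0.15] then shift cm [-0.15 -0.    0.34]
```

Vertical now. Press down on the crown.

>>> {"fn": "step_arm", "kwargs": {"steps": [[[-0.1,0,0.3],[0,0,0]],[[0,0,0.3],[0,0,0]],[[0,0,0.2],[0,0,0]],[[0,0,0.2],[0,0,0]],[[0,0,0],[0,0,0]]]}}

```text
clock: 17.05
tool_pos: [0.5551, 0.0817, 0.1562]
eef_rot: [0.637, 0.771, 0.001, 0.001]
contact_force: [-3.7, -1.7, 20.2]
opening: 0.005
finger_force: 9.8
```

```bash
python3 -c "
from h import *
st()"
```

```text
t 17.05 fork-frame mm [-4.6  31.7  26.21] yaw 1.7603 tilt [0.0028 0.0012] F [-3.9 -1.  20.2] M [-0.49  0.65 -0.01] open 0.42
```

>>> {"fn": "step_arm", "kwargs": {"steps": [[[0,0.15,0],[0,0,0]],[[0,0.15,0],[0,0,0]],[[0,0.15,0],[0,0,0]],[[0,0.15,0],[0,0,0]],[[0,0.15,0],[0,0,0]],[[0,0,0],[0,0,0]]]}}

```text
clock: 17.8
tool_pos: [0.5618, 0.083, 0.156]
eef_rot: [0.637, 0.771, 0.001, 0.0]
contact_force: [-5.1, -0.8, 18.5]
opening: 0.005
finger_force: 9.3
```

```bash
python3 -c "
from h import *
st()"
```

```text
t 17.8 fork-frame mm [ 2.18 31.8  25.98] yaw 1.7604 tilt [0.0013 0.0009] F [-5.1  0.1 18.5] M [-0.37  0.92 -0.01] open 0.44
```

>>> {"fn": "step_arm", "kwargs": {"steps": [[[0,0.1,0],[0,0,0]],[[0,0,0],[0,0,0]],[[0,0,-3],[0,0,0]],[[0,0,-3],[0,0,0]],[[-5.5,0,0],[0,0,0]],[[-5.5,0,0],[0,0,0]],[[-5.5,0,0],[0,0,0]],[[-5.5,0,0],[0,0,0]],[[-5.5,0,0],[0,0,0]],[[0,0,0],[0,0,0]]]}}

```text
clock: 19.05
tool_pos: [0.6139, -0.1943, 0.2123]
eef_rot: [0.641, 0.768, -0.001, 0.0]
contact_force: [-0.6, 0.3, -0.1]
opening: 0.006
finger_force: 0.0
```

```bash
python3 ang.py|head -38; python3 look.py m.png|head -2
```

```text
S
[[ 85  84  81  84  81  84  83  74  50   2   2   2]
 [ 88  86  89  79  70  57  41  25  19   2   2   3]
 [ 67  55  36  25   8   3   2   2   3   2   5   3]
 [ 10   2   2   3   5   6  18  35  37  32   3   3]
 [  0   0   5  35  57  71  88 101  93  53   6   3]
 [  1   5  43  98 115 121 122 122 115  69   7   1]
 [  2  13  84 118 122 120 122 122 117  85   9   0]
 [  4  23  93 120 118 121 101  72  94  86  23   4]
 [  4  13  82 115 107 112  67  40  91  99  45   5]
 [ 21  19  54 114 110 113  70  55  82 112  71   9]
 [ 73  72  47 100 118 121 119 115 114 123  91  10]
 [ 81  88  65  68 119 122 124 124 125 125 102  33]
 [ 81  88  79  50 105 122 122 120 111  84  53  21]
 [ 82  83  84  73  37  71  63  57  47  59  65  43]
 [ 82  82  89  80  71  64  69  69  78  78  81  58]
 [ 78  79  87  83  81  80  79  81  79  84  81  71]
 [ 82  79  86  82  79  80  85  81  83  82  84  81]
 [ 84  87  85  88  82  83  80  86  85  85  82  79]]
red
[[ 66  67  67  65  65  61  60  63  74 125 131 135]
 [ 57  59  56  60  63  69  84 103 109 138 142 146]
 [ 59  69  84 103 130 157 160 162 163 153 152 152]
 [129 156 161 163 168 
[... 184 characters left out ...]
 62  66 104 161 169 116  86  85 138 180 197 202]
 [ 57  61  96 169 190 130  65  59 112 178 182 188]
 [ 55  51  76 159 188 144  83  85 115 162 158 168]
 [ 55  46  66 128 169 158 142 144 147 149 138 154]
 [ 56  44  61 101 144 150 146 140 137 129 115 132]
 [ 58  44  58  82 119 128 121 113 101  91  83 105]
 [ 67  62  57  72  84  86  82  75  71  67  64  80]
 [ 70  68  52  68  72  66  62  62  61  61  60  72]
 [ 72  71  54  64  69  63  60  60  60  59  60  65]
 [ 70  71  49  61  71  68  60  60  60  61  59  60]
 [ 59  54  44  51  63  62  61  59  58  60  59  62]]
t 19.35 fork-frame mm [   4.54 -241.36   83.43] yaw 1.7635 tilt [-0.0003  0.0026] F [-0.   0.2 -0.1] M [-0.01 -0.04  0.  ] open 0.65
213 154
```

View pics/m.png

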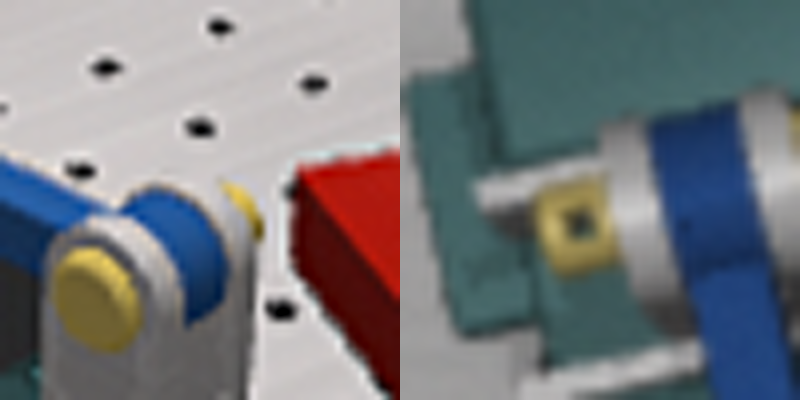

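```bash
python3 -c "
from h import *
print(sensors.get_state()['q'].round(2));go([.4735,-.256,.079],1.5708+.035)"
```

```text
[ 0.51  0.81 -0.55  1.54  0.48  0.93 -0.  ]
turn deg [-0.01 -0.1   8.89] then shift cm [ -6.43 -14.33  13.43]
```

>>> {"fn": "step_arm", "kwargs": {"steps": [[[0,0,0],[0,0,8.9]],[[-2.1,-4.8,0],[0,0,0]],[[-2.1,-4.8,0],[0,0,0]],[[-2.2,-4.7,0],[0,0,0]],[[0,0,5],[0,0,0]],[[0,0,4],[0,0,0]],[[0,0,0],[0,0,0]],[[0,0,0],[0,0,0]]], "claw": 0}}

```text
clock: 20.65
tool_pos: [0.4748, -0.2557, 0.1242]
eef_rot: [0.695, 0.719, 0.001, 0.0]
contact_force: [0.6, -0.6, 0.9]
opening: 0.5
finger_force: 0.0
```

```bash
python3 -c "
from h import *
st();go([.4735,-.256,.079],1.5708+.035)"
```

```text
t 20.65 fork-frame mm [-145.97 -285.04   -5.76] yaw 1.6055 tilt [0.0014 0.0013] F [ 0.5 -0.7  0.9] M [-0.02 -0.12  0.  ] open 43.97
turn deg [ 0.09 -0.07 -0.02] then shift cm [-0.02 -0.13  4.52]
```

>>> {"fn": "step_arm", "kwargs": {"steps": [[[0,-0.1,2.4],[0,0,0]],[[0,0,2.4],[0,0,0]],[[0,0,0],[0,0,0]],[[0,0,0],[0,0,0]]]}}

```text
clock: 21.15
tool_pos: [0.4739, -0.256, 0.0767]
eef_rot: [0.695, 0.719, 0.001, 0.001]
contact_force: [0.7, 0.3, 0.3]
opening: 0.501
finger_force: 0.0
```

>>> {"fn": "step_arm", "kwargs": {"steps": [[[0,0,0],[0,0,0]],[[0,0,0],[0,0,0]],[[0,0,0],[0,0,0]],[[0,0,0],[0,0,0]],[[0,0,0],[0,0,0]]], "claw": -1, "grip_force": 4}}

```text
clock: 21.78
tool_pos: [0.4731, -0.2558, 0.0755]
eef_rot: [0.695, 0.719, 0.001, -0.0]
contact_force: [0.1, -0.2, 6.0]
opening: 0.273
finger_force: 4.0
```

```bash
python3 -c "
from h import *
st();print(sensors.get_state()['tool_pos'])"
```

```text
t 21.77 fork-frame mm [-147.6  -284.85  -54.55] yaw 1.6052 tilt [0.0006 0.0014] F [ 0.1 -0.2  6. ] M [-0.05 -0.05  0.02] open 24.05
[ 0.47312627 -0.25583247  0.07545436]
```

>>> {"fn": "step_arm", "kwargs": {"steps": [[[0,0,0],[0,0,0]],[[0,0,0],[0,0,0]],[[0,0,-4.8],[0,0,0]],[[0,0,0],[0,0,10]],[[0,0,0],[0,0,10]],[[0,0,0],[0,0,10]],[[0,0,0],[0,0,10]],[[0,0,0],[0,0,10]],[[0,0,0],[0,0,10]],[[0,0,0],[0,0,10]],[[0,0,0],[0,0,10]],[[0,0,0],[0,0,10]]], "claw": 0}}

```text
clock: 23.28
tool_pos: [0.4725, -0.2556, 0.1228]
eef_rot: [1.0, 0.014, -0.0, -0.001]
contact_force: [0.2, 0.7, 0.8]
opening: 0.499
finger_force: 0.0
```

>>> {"fn": "step_arm", "kwargs": {"steps": [[[0,0,0],[0,0,0]],[[0,0,0],[0,0,0]]]}}

```text
clock: 23.52
tool_pos: [0.4726, -0.2557, 0.123]
eef_rot: [1.0, 0.019, -0.0, -0.001]
contact_force: [0.3, -0.3, -0.1]
opening: 0.5
finger_force: 0.0
```

```bash
python3 -c "
from h import *
st();go([.4731,-.256,.079],.035)"
```

```text
t 23.52 fork-frame mm [-148.1  -284.61   -7.05] yaw 0.0373 tilt [-0.0007  0.002 ] F [ 0.3 -0.3 -0.1] M [-0.02 -0.03  0.01] open 43.99
turn deg [-0.11  0.04  0.13] then shift cm [0.05 0.03 4.4 ]
```

>>> {"fn": "step_arm", "kwargs": {"steps": [[[0.05,0.03,2.2],[0,0,0]],[[0,0,2.2],[0,0,0]],[[0,0,0],[0,0,0]],[[0,0,0],[0,0,0]]]}}

```text
clock: 24.02
tool_pos: [0.4734, -0.2562, 0.0796]
eef_rot: [1.0, 0.018, 0.0, -0.001]
contact_force: [0.1, -0.1, 0.3]
opening: 0.5
finger_force: 0.0
```

>>> {"fn": "step_arm", "kwargs": {"steps": [[[0,0,0],[0,0,0]],[[0,0,0],[0,0,0]],[[0,0,0],[0,0,0]],[[0,0,0],[0,0,0]],[[0,0,0],[0,0,0]],[[0,0,0],[0,0,0]]], "claw": -1, "grip_force": 35}}

```text
clock: 24.78
tool_pos: [0.4733, -0.2561, 0.0792]
eef_rot: [1.0, 0.017, -0.0, -0.001]
contact_force: [0.2, -0.5, 1.8]
opening: 0.103
finger_force: 35.0
```

```bash
python3 -c "
from h import *
st();print(sensors.get_state()['tool_pos'])"
```

```text
t 24.77 fork-frame mm [-147.43 -285.11  -50.77] yaw 0.0344 tilt [-0.0001  0.0016] F [ 0.1 -0.5  1.8] M [ 0.06  0.02 -0.04] open 9.03
[ 0.4733425  -0.25605959  0.07923071]
```

>>> {"fn": "step_arm", "kwargs": {"steps": [[[0,0,-2.5],[0,0,0]],[[0,0,-4],[0,0,0]],[[0,0,-4],[0,0,0]],[[0,0,-4],[0,0,0]],[[0,0,0],[0,0,-8.7]],[[0,0,0],[0,0,0]]]}}

```text
clock: 25.52
tool_pos: [0.4731, -0.2562, 0.2243]
eef_rot: [0.996, 0.092, 0.0, -0.001]
contact_force: [0.6, 0.4, -0.8]
opening: 0.098
finger_force: 35.0
```

```bash
python3 -c "
from h import *
st();go(FW([.0094,.0258,.095]),FY)"
```

```text
t 25.52 fork-frame mm [-147.73 -285.23   94.33] yaw 0.1846 tilt [-0.     0.002] F [ 0.6  0.3 -0.8] M [-0.01  0.01 -0.01] open 8.63
turn deg [-0.11 -0.02 -0.08] then shift cm [ 15.71 -31.1   -0.07]
```

>>> {"fn": "step_arm", "kwargs": {"steps": [[[2.2,-4.4,-1],[0,0,0]],[[2.2,-4.4,0],[0,0,0]],[[2.2,-4.4,0],[0,0,0]],[[2.2,-4.4,0],[0,0,0]],[[2.3,-4.5,0],[0,0,0]],[[2.3,-4.5,0],[0,0,0]],[[2.3,-4.5,0],[0,0,0]],[[0,0,0],[0,0,0]],[[0,0,0],[0,0,0]],[[0,0,0],[0,0,0]]]}}

```text
clock: 26.78
tool_pos: [0.5695, 0.0762, 0.2343]
eef_rot: [0.996, 0.091, -0.001, -0.0]
contact_force: [0.5, 0.2, -0.6]
opening: 0.096
finger_force: 35.0
```

```bash
cat > cot.py <<'E'
from h import *
import sys
st();go(FW([.0094,.0258,.095]),FY)
A=[snap('scene') for _ in range(4)]; a=A[0]; a['img']=np.mean([s['img'] for s in A],0).astype(np.uint8)
s=sensors.get_state(); q=R.from_quat(s['eef_rot'])
T=lambda p:proj(a,s['tool_pos']+q.apply(p))[0]
# tool frame: z down. coil at (-.00025,0,.005); leg x=-.010
pts=[T([-.01025,0,.005+d]) for d in(0,.02,.03,.04,.05,.062)]; print(np.round(pts,2))
c=pts[3].astype(int); k=25
im=cv2.resize(cv2.cvtColor(a['img'][c[1]-k:c[1]+k,c[0]-k:c[0]+k],cv2.COLOR_RGB2BGR),(600,600),interpolation=cv2.INTER_CUBIC)
f=lambda p:tuple(((np.array(p)-c+k+.5)*12).astype(int))
for d in(.04,.062):
  cv2.circle(im,f(T([-.01025,0,.005+d])),3,(0,0,255),-1)
for p in([0,0],): cv2.circle(im,f(proj(a,FW([-.00085,.0258,.009]))[0]),3,(255,0,255),-1)
cv2.imwrite('pics/'+sys.argv[1],im); print('crop origin',c-k); np.save('cot.npy',a['img'])
E
python3 cot.py n.png
```

```text
t 26.77 fork-frame mm [  8.55  23.63 104.31] yaw 0.1824 tilt [-0.0015  0.0003] F [ 0.5  0.1 -0.6] M [-0.04  0.04 -0.01] open 8.43
turn deg [-0.03  0.08 -0.21] then shift cm [ 0.08 -0.22  0.93]
[[298.75 133.26]
 [298.22 143.2 ]
 [297.96 148.06]
 [297.7  152.85]
 [297.45 157.57]
 [297.16 163.15]]
crop origin [272 127]
```

View pics/n.png

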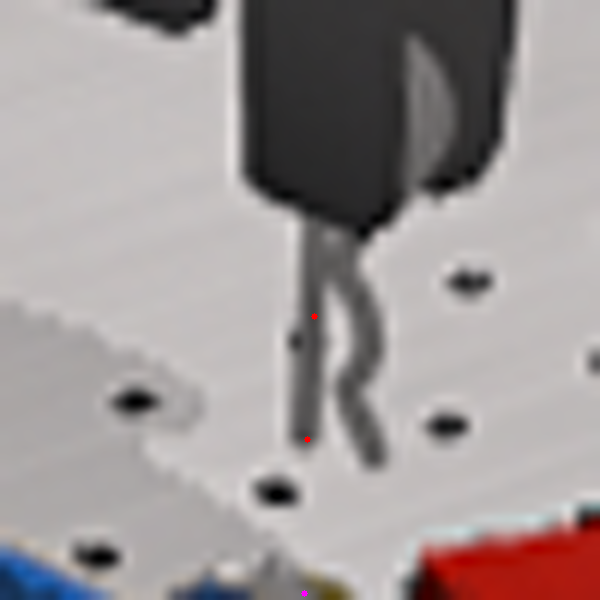

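```bash
python3 - <<'E'
from h import *
im=np.load('cot.npy').astype(float).mean(2)
X=[];Y=[]
for v in range(149,162):
    u=np.arange(294,300 if v<160 else 301); bg=im[v,[292,293]].mean() if v not in(154,155,156) else 190
    w=np.clip(bg-im[v,u]-8,0,None); 
    print(v,im[v,292:304].astype(int),round((w*u).sum()/w.sum(),2))
E
```

```text
149 [192 193 194 197 190  99  89  91  94 110 189 196] 298.03
150 [192 192 191 195 188  95  87 117  91  96 142 196] 297.91
151 [191 190 193 196 188  93  84 162 115  89  97 181] 297.67
152 [191 190 190 196 176  90  80 178 164  91  85 147] 297.51
153 [190 190 191 199 174  92  81 184 200 112  89 118] 297.47
154 [191 192 194 202 130  87  85 182 209 127  86 102] 297.18
155 [192 191 192 204  65  82  79 160 208 137  87  93] 297.09
156 [190 190 194 205 123  87  88 182 210 121  86  93] 297.14
157 [191 192 196 205 138  88  95 192 165  94  84 133] 297.19
158 [194 195 194 201 134  87  94 175 107  83  92 169] 297.24
159 [191 190 190 200 129  86 106 160  89  82 152 193] 297.28
160 [190 190 192 202 119  83 108 191 104  88 136 195] 297.79
161 [191 192 195 205 117  83 114 205 125  88  93 171] 297.6
```

>>> {"fn": "step_arm", "kwargs": {"steps": [[[0.08,-0.2,0],[0,0,0]],[[0,0,1],[0,0,0]],[[0,0,1],[0,0,0]],[[0,0,0],[0,0,0]],[[0,0,0],[0,0,0]],[[0,0,0],[0,0,0]]]}}

```text
clock: 27.72
tool_pos: [0.5706, 0.0806, 0.2149]
eef_rot: [0.996, 0.093, 0.0, -0.001]
contact_force: [-0.8, 0.9, -0.1]
opening: 0.095
finger_force: 35.0
```

```bash
python3 -c "
from h import *
st();go(FW([.0094,.0258,.078]),FY)"
```

```text
t 27.73 fork-frame mm [10.44 27.71 84.9 ] yaw 0.1861 tilt [0.0002 0.0018] F [-0.6  1.  -0.1] M [ 0.02 -0.01 -0.01] open 8.4
turn deg [-0.1  -0.03  0.01] then shift cm [-0.1   0.19  0.69]
```

>>> {"fn": "step_arm", "kwargs": {"steps": [[[-0.1,0.1,0],[0,0,0]],[[0,0,0],[0,0,0]],[[0,0,0],[0,0,0]],[[0,0,0],[0,0,0]],[[0,0,0],[0,0,0]]]}}

```text
clock: 28.35
tool_pos: [0.5696, 0.0794, 0.2147]
eef_rot: [0.996, 0.093, -0.0, -0.001]
contact_force: [-0.4, -0.2, -0.2]
opening: 0.095
finger_force: 35.0
```

```bash
python3 -c "
from h import *
st();go(FW([.0094,.0258,.078]),FY)"
```

```text
t 28.35 fork-frame mm [ 9.24 26.73 84.67] yaw 0.1862 tilt [-0.0003  0.0017] F [-0.4 -0.1 -0.2] M [-0.02 -0.03 -0.03] open 8.38
turn deg [-0.1  -0.    0.01] then shift cm [0.02 0.09 0.67]
```

>>> {"fn": "step_arm", "kwargs": {"steps": [[[0,0.1,0],[-0.1,0,0]],[[0,0,0.4],[0,0,0]],[[0,0,0.2],[0,0,0]],[[0,0,0],[0,0,0]],[[0,0,0],[0,0,0]]]}}

```text
clock: 28.98
tool_pos: [0.5698, 0.0784, 0.2086]
eef_rot: [0.996, 0.093, 0.0, -0.0]
contact_force: [0.1, 0.1, -0.8]
opening: 0.098
finger_force: 35.0
```

```bash
python3 -c "
from h import *
st()"
```

```text
t 28.98 fork-frame mm [ 9.26 25.74 78.64] yaw 0.1862 tilt [0. 0.] F [ 0.1  0.1 -0.8] M [ 0.01  0.02 -0.  ] open 8.61
```

>>> {"fn": "step_arm", "kwargs": {"steps": [[[0,0,0.1],[0,0,0]],[[0,0,0.1],[0,0,0]],[[0,0,0.1],[0,0,0]],[[0,0,0],[0,0,0]]]}}

```text
clock: 29.48
tool_pos: [0.5697, 0.0784, 0.2055]
eef_rot: [0.996, 0.093, -0.0, 0.0]
contact_force: [0.2, 0.1, 0.1]
opening: 0.095
finger_force: 35.0
```

```bash
python3 -c "
from h import *
st()"
```

```text
t 29.48 fork-frame mm [ 9.14 25.72 75.55] yaw 0.1861 tilt [-0.0002 -0.    ] F [0.2 0.  0.1] M [0.04 0.03 0.04] open 8.37
```

>>> {"fn": "step_arm", "kwargs": {"steps": [[[0,0,0.1],[0,0,0]],[[0,0,0.1],[0,0,0]],[[0,0,0],[0,0,0]]]}}

```text
clock: 29.85
tool_pos: [0.5697, 0.0783, 0.2035]
eef_rot: [0.996, 0.093, -0.0, 0.0]
contact_force: [-1.4, 1.4, -1.1]
opening: 0.1
finger_force: 35.0
```

>>> {"fn": "step_arm", "kwargs": {"steps": [[[0,0,0.1],[0,0,0]],[[0,0,0.1],[0,0,0]],[[0,0,0],[0,0,0]]]}}

```text
clock: 30.22
tool_pos: [0.5698, 0.0783, 0.2016]
eef_rot: [0.996, 0.093, -0.0, 0.0]
contact_force: [-0.3, -0.2, -0.4]
opening: 0.095
finger_force: 35.0
```

```bash
python3 -c "
from h import *
st()"
```

```text
t 30.23 fork-frame mm [ 9.17 25.69 71.56] yaw 0.1861 tilt [-0.0002 -0.    ] F [-0.3 -0.2 -0.4] M [-0.08  0.13  0.02] open 8.36
```

>>> {"fn": "step_arm", "kwargs": {"steps": [[[0,0,0.15],[0,0,0]],[[0,0,0.15],[0,0,0]],[[0,0,0.15],[0,0,0]],[[0,0,0.15],[0,0,0]],[[0,0,0],[0,0,0]]]}}

```text
clock: 30.85
tool_pos: [0.5697, 0.0783, 0.1955]
eef_rot: [0.996, 0.093, -0.0, 0.0]
contact_force: [-1.0, 0.0, -1.1]
opening: 0.099
finger_force: 35.0
```

```bash
python3 -c "
from h import *
st()"
```

```text
t 30.85 fork-frame mm [ 9.14 25.68 65.5 ] yaw 0.1861 tilt [-0.0002 -0.0001] F [-0.9  0.2 -1.1] M [-0.    0.16  0.02] open 8.67
```

>>> {"fn": "step_arm", "kwargs": {"steps": [[[0,0,0.1],[0,0,0]],[[0,0,0.1],[0,0,0]],[[0,0,0.1],[0,0,0]],[[0,0,0.1],[0,0,0]],[[0,0,0],[0,0,0]]]}}

```text
clock: 31.48
tool_pos: [0.5701, 0.0784, 0.1919]
eef_rot: [0.996, 0.093, 0.0, -0.0]
contact_force: [-0.3, -0.3, 3.5]
opening: 0.1
finger_force: 35.0
```

```bash
python3 -c "
from h import *
st()"
```

```text
t 31.48 fork-frame mm [ 9.47 25.68 61.91] yaw 0.1861 tilt [0.0006 0.0001] F [-0.3 -0.2  3.5] M [-0.01  0.26  0.04] open 8.8
```

>>> {"fn": "step_arm", "kwargs": {"steps": [[[0,0,0.15],[0,0,0]],[[0,0,0.15],[0,0,0]],[[0,0,0.15],[0,0,0]],[[0,0,0],[0,0,0]]], "grip_force": 50}}

```text
clock: 31.98
tool_pos: [0.5707, 0.0785, 0.1878]
eef_rot: [0.996, 0.093, 0.001, -0.0]
contact_force: [0.4, 0.3, 4.6]
opening: 0.096
finger_force: 50.0
```

>>> {"fn": "step_arm", "kwargs": {"steps": [[[0,0,0.15],[0,0,0]],[[0,0,0.15],[0,0,0]],[[0,0,0],[0,0,0]]]}}

```text
clock: 32.35
tool_pos: [0.5705, 0.0786, 0.1844]
eef_rot: [0.996, 0.093, 0.001, -0.0]
contact_force: [1.1, -0.6, 1.5]
opening: 0.095
finger_force: 50.0
```

```bash
python3 -c "
from h import *
st()"
```

```text
t 32.35 fork-frame mm [ 9.97 25.79 54.44] yaw 0.1862 tilt [0.0017 0.0004] F [ 0.9 -0.8  1.5] M [ 0.06 -0.11 -0.04] open 8.39
```

>>> {"fn": "step_arm", "kwargs": {"steps": [[[0,0,0.15],[0,0,0]],[[0,0,0.15],[0,0,0]],[[0,0,0.15],[0,0,0]],[[0,0,0.1],[0,0,0]],[[0,0,0],[0,0,0]]]}}

```text
clock: 32.98
tool_pos: [0.57, 0.0785, 0.1783]
eef_rot: [0.996, 0.093, 0.0, -0.0]
contact_force: [2.6, 0.4, -2.5]
opening: 0.096
finger_force: 50.0
```

```bash
python3 -c "
from h import *
st()"
```

```text
t 32.98 fork-frame mm [ 9.46 25.76 48.27] yaw 0.1862 tilt [0.0003 0.0001] F [ 2.6 -0.1 -2.5] M [ 0.13 -0.68 -0.02] open 8.47
```

>>> {"fn": "step_arm", "kwargs": {"steps": [[[0,0,0.1],[0,0,0]],[[0,0,0.1],[0,0,0]],[[0,0,0],[0,0,0]]]}}

```text
clock: 33.35
tool_pos: [0.5696, 0.0783, 0.1764]
eef_rot: [0.996, 0.093, -0.0, 0.0]
contact_force: [2.0, 0.6, -2.1]
opening: 0.097
finger_force: 50.0
```

```bash
python3 -c "
from h import *
st()"
```

```text
t 33.35 fork-frame mm [ 9.04 25.7  46.41] yaw 0.1861 tilt [-0.0005 -0.0001] F [ 2.   0.2 -2.1] M [ 0.11 -0.57  0.03] open 8.51
```

>>> {"fn": "step_arm", "kwargs": {"steps": [[[0,0,0.05],[0,0,0]],[[0,0,0.05],[0,0,0]],[[0,0,0],[0,0,0]],[[0,0,0],[0,0,0]]]}}

```text
clock: 33.85
tool_pos: [0.5696, 0.0783, 0.1756]
eef_rot: [0.996, 0.093, -0.0, 0.0]
contact_force: [1.2, 0.5, -1.9]
opening: 0.099
finger_force: 50.0
```

```bash
python3 -c "
from h import *
st()"
```

```text
t 33.85 fork-frame mm [ 8.99 25.7  45.6 ] yaw 0.1861 tilt [-0.0005 -0.0001] F [ 1.2  0.2 -1.9] M [ 0.04 -0.34 -0.02] open 8.74
```

>>> {"fn": "step_arm", "kwargs": {"steps": [[[0,0,0.05],[0,0,0]],[[0,0,0.05],[0,0,0]],[[0,0,0],[0,0,0]],[[0,0,0],[0,0,0]]]}}

```text
clock: 34.35
tool_pos: [0.5697, 0.0783, 0.1747]
eef_rot: [0.996, 0.093, -0.0, 0.0]
contact_force: [0.6, 1.2, 1.3]
opening: 0.1
finger_force: 50.0
```

```bash
python3 -c "
from h import *
st()"
```

```text
t 34.35 fork-frame mm [ 9.11 25.68 44.72] yaw 0.1861 tilt [-0.0002 -0.0001] F [0.9 1.1 1.3] M [ 0.03 -0.12  0.  ] open 8.81
```

>>> {"fn": "step_arm", "kwargs": {"steps": [[[0,0,0],[0,0,0]],[[0,0,0],[0,0,0]],[[0,0,0],[0,0,0]],[[0,0,-1],[0,0,0]],[[0,0,-3],[0,0,0]],[[0,0,-4],[0,0,0]],[[0,5,0],[0,0,0]],[[0,5,0],[0,0,0]],[[0,5,0],[0,0,0]],[[0,5,0],[0,0,0]],[[0,5,0],[0,0,0]],[[0,0,0],[0,0,0]]], "claw": -0.3}}

```text
clock: 35.85
tool_pos: [0.6156, -0.1738, 0.2552]
eef_rot: [0.996, 0.089, 0.0, 0.002]
contact_force: [0.2, 0.7, 0.9]
opening: 0.35
finger_force: 0.0
```

```bash
python3 - <<'E'
from h import *
st()
a=snap('scene');b=snap('top')
def c(s,P,k):
    x,y=proj(s,P)[0].astype(int); im=cv2.resize(cv2.cvtColor(s['img'][y-k:y+k,x-k:x+k],cv2.COLOR_RGB2BGR),(400,400),interpolation=cv2.INTER_CUBIC)
    for p,col in(([.00915,.0258,.040],(0,0,255)),([-.00085,.0258,-.022],(255,0,255))):
        u=(proj(s,FW(p))[0]-[x-k,y-k]+.5)*200/k; cv2.circle(im,tuple(u.astype(int)),2,col,-1)
    return im
P=FW([.0,.025,.02]); cv2.imwrite('pics/z.png',np.hstack([c(a,P,35),c(b,P,30)]))
E
```

```text
t 35.85 fork-frame mm [   7.54 -230.61  125.22] yaw 0.1776 tilt [ 0.0006 -0.0043] F [0.3 0.7 0.9] M [0.1  0.04 0.01] open 30.8
```

View pics/z.png

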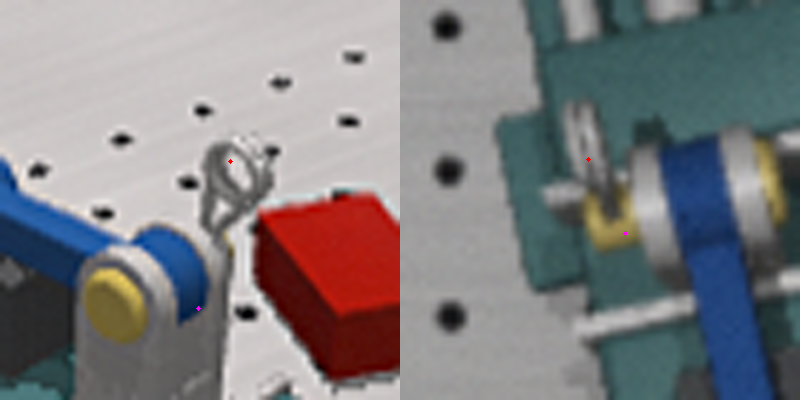

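```bash
python3 - <<'E'
from h import *
A=[snap('top') for _ in range(4)]; b=A[0]; im=np.mean([s['img'] for s in A],0).astype(np.uint8)
h=cv2.cvtColor(im,cv2.COLOR_RGB2HSV)
for l in(0,2,4,6,8,10):
    q=np.radians(l); t=np.linspace(0,6.28,100)
    # rotate about pin axis (lean toward +x by q)
    def W(x,y,z): x,z=np.asarray(x,float),np.asarray(z,float); return FW(np.c_[-.00085+x*np.cos(q)+z*np.sin(q),.0257+0*x+y,-x*np.sin(q)+z*np.cos(q)])
    p=np.vstack([proj(b,W(.01+.01225*np.cos(t),y,.04+.01225*np.sin(t))) for y in(-.0045,.0045)])
    print(l,'rows',p[:,1].min().round(2),p[:,1].max().round(2),'cols',p[:,0].min().round(2),p[:,0].max().round(2),'at top',p[p[:,1].argmin()].round(1))
u0=201;v0=132
print('S cols',u0);
for v in range(v0,v0+28): print(v,h[v,u0:u0+16,1], im[v,u0:u0+16,0])
E
```

```text
0 rows 140.08 154.63 cols 202.58 210.92 at top [207.7 140.1]
2 rows 139.37 153.92 cols 202.45 210.79 at top [207.5 139.4]
4 rows 138.68 153.22 cols 202.33 210.66 at top [207.4 138.7]
6 rows 138.01 152.53 cols 202.21 210.54 at top [207.3 138. ]
8 rows 137.35 151.86 cols 202.11 210.43 at top [207.2 137.3]
10 rows 136.71 151.21 cols 202.01 210.32 at top [207.1 136.7]
S cols 201
132 [90 89 95 94 90 87 86 92 93 91 89 87 90 90 90 87] [55 56 56 58 59 60 61 58 57 59 60 62 60 61 62 62]
133 [90 91 90 92 90 89 91 90 88 90 90 90 93 90 90 87] [59 59 60 60 60 60 59 61 61 60 60 61 59 61 61 62]
134 [87 91 90 90 89 90 88 88 90 85 87 85 89 89 86 85] [58 59 60 59 62 61 61 61 61 62 62 64 62 63 63 64]
135 [93 92 87 89 84 87 87 87 91 85 89 88 88 88 86 85] [56 60 62 60 65 62 62 62 61 62 63 63 63 65 63 64]
136 [92 89 90 89 88 87 82 89 87 88 86 87 88 89 86 84] [53 62 61 62 63 62 65 62 62 63 63 64 63 63 65 65]
137 [92 87 87 86 84 87 87 87 83 86 88 85 84 85 86 84] [51 62 62 63 63 62 62 64 66 65 64 64 65 64 65 65]
138 [88 88 80 75 77 57 70 82 83 85 87 83 85 88 86 85] [51 61 66 69 67 70 64 65 68 64 64 66 66 65 6
[... 1953 characters left out ...]
128 161 188 194 194]
155 [ 32   7   7   4  23  90 117 119  72  15  43  98  87  23   3   1] [ 78  73  71  61  66  94 142 143  81  66  72 128 175 196 202 202]
156 [ 74  46   9   0  21  78 113 111 108  54  54 100 101  46   4   1] [ 66  59  57  56  60  91 160 166 116  76  81 122 175 182 188 186]
157 [ 80  77  51  17  28  51 114 110 117 108 114 118 113  68   8   3] [ 68  58  56  56  48  75 156 181 144 116 143 156 165 157 168 166]
158 [ 83  83  78  73  75  47 100 118 120 123 119 123 118  91  12   5] [ 68  64  57  55  46  67 127 166 162 154 157 154 151 140 155 158]
159 [ 84  83  80  87  86  67  65 118 123 123 124 123 123 100  34   3] [ 61  60  59  54  45  59 103 145 153 149 144 137 129 117 134 147]
```

>>> {"fn": "step_arm", "kwargs": {"steps": [[[0.8,-5,0],[0,0,0]],[[0.8,-5,0],[0,0,0]],[[0.8,-5,0],[0,0,0]],[[0.8,-5,0],[0,0,0]],[[0.8,-5,0],[0,0,0]],[[0,0,0],[0,0,0]],[[0,0,0],[0,0,0]],[[0,0,0],[0,0,0]],[[0,0,0],[0,0,0]]], "claw": -1, "grip_force": 10}}

```text
clock: 37.28
tool_pos: [0.6092, 0.0843, 0.2547]
eef_rot: [0.996, 0.092, -0.0, 0.0]
contact_force: [0.3, -1.0, 0.5]
opening: 0.004
finger_force: 0.0
```

```bash
python3 -c "
from h import *
st();go(FW([.050,.0257,.046]),FY)"
```

```text
t 37.27 fork-frame mm [ 49.05  24.29 124.72] yaw 0.184 tilt [ 0.     -0.0006] F [ 0.1 -1.1  0.5] M [ 0.    0.02 -0.01] open 0.35
turn deg [ 0.04  0.   -0.11] then shift cm [ 0.1  -0.14  7.87]
```

>>> {"fn": "step_arm", "kwargs": {"steps": [[[0.1,0,3.9],[0,0,0]],[[0,0,3.9],[0,0,0]],[[0,0,0],[0,0,0]],[[0,0,0],[0,0,0]],[[-0.6,0,0],[0,0,0]],[[-0.5,0,0],[0,0,0]],[[0,0,0],[0,0,0]],[[0,0,0],[0,0,0]]]}}

```text
clock: 38.28
tool_pos: [0.5995, 0.084, 0.177]
eef_rot: [0.996, 0.093, 0.0, -0.0]
contact_force: [0.5, 0.1, 0.3]
opening: 0.005
finger_force: 0.0
```

```bash
python3 -c "
from h import *
st()"
```

```text
t 38.27 fork-frame mm [39.4  25.76 47.  ] yaw 0.1862 tilt [0.0007 0.0001] F [ 0.5 -0.   0.3] M [ 0.01  0.03 -0.03] open 0.44
```

Now creep in −x to feel the coil.

>>> {"fn": "step_arm", "kwargs": {"steps": [[[-0.2,0,0],[0,0,0]],[[-0.2,0,0],[0,0,0]],[[0,0,0],[0,0,0]]]}}

```text
clock: 38.65
tool_pos: [0.5951, 0.0831, 0.1766]
eef_rot: [0.996, 0.093, -0.0, 0.0]
contact_force: [-0.8, 0.1, -0.1]
opening: 0.004
finger_force: 0.0
```

```bash
python3 -c "
from h import *
st()"
```

```text
t 38.65 fork-frame mm [35.01 25.71 46.59] yaw 0.1862 tilt [-0.0003 -0.0001] F [-0.7  0.2 -0.1] M [ 0.02 -0.04  0.  ] open 0.35
```

>>> {"fn": "step_arm", "kwargs": {"steps": [[[-0.15,0,0],[0,0,0]],[[0,0,0],[0,0,0]]]}}

```text
clock: 38.9
tool_pos: [0.5938, 0.0829, 0.1766]
eef_rot: [0.996, 0.093, -0.0, 0.0]
contact_force: [0.6, -0.4, 0.1]
opening: 0.008
finger_force: 0.0
```

```bash
python3 -c "
from h import *
st()"
```

```text
t 38.9 fork-frame mm [33.64 25.7  46.64] yaw 0.1861 tilt [-0.0001 -0.    ] F [ 0.5 -0.5  0.1] M [0.01 0.01 0.02] open 0.66
```

>>> {"fn": "step_arm", "kwargs": {"steps": [[[-0.2,0,0],[0,0,0]],[[0,0,0],[0,0,0]]]}}

```text
clock: 39.15
tool_pos: [0.5917, 0.0825, 0.1766]
eef_rot: [0.996, 0.093, -0.0, 0.0]
contact_force: [-0.3, -0.0, 0.8]
opening: 0.006
finger_force: 0.0
```

```bash
python3 -c "
from h import *
st()"
```

```text
t 39.15 fork-frame mm [31.51 25.7  46.65] yaw 0.1861 tilt [-0.0003 -0.0001] F [-0.3  0.   0.8] M [ 0.02  0.01 -0.01] open 0.56
```

>>> {"fn": "step_arm", "kwargs": {"steps": [[[-0.1,0,0],[0,0,0]],[[0,0,0],[0,0,0]]]}}

```text
clock: 39.4
tool_pos: [0.591, 0.0824, 0.1767]
eef_rot: [0.996, 0.093, 0.0, -0.0]
contact_force: [0.4, 0.7, 0.7]
opening: 0.006
finger_force: 0.1
```

```bash
python3 -c "
from h import *
st()"
```

```text
t 39.4 fork-frame mm [30.74 25.73 46.7 ] yaw 0.1861 tilt [0.0001 0.    ] F [0.5 0.6 0.7] M [-0.03 -0.04  0.03] open 0.56
```

>>> {"fn": "step_arm", "kwargs": {"steps": [[[-0.1,0,0],[0,0,0]],[[0,0,0],[0,0,0]]]}}

```text
clock: 39.65
tool_pos: [0.59, 0.0822, 0.1767]
eef_rot: [0.996, 0.093, 0.0, -0.0]
contact_force: [0.4, 0.1, 0.2]
opening: 0.008
finger_force: 0.2
```

```bash
python3 -c "
from h import *
st()"
```

```text
t 39.65 fork-frame mm [29.8  25.74 46.73] yaw 0.1862 tilt [0.0003 0.0001] F [0.4 0.  0.2] M [-0.04 -0.07 -0.02] open 0.68
```

>>> {"fn": "step_arm", "kwargs": {"steps": [[[1.5,0,0],[0,0,0]],[[1.5,0,0],[0,0,0]],[[0,0,-4],[0,0,0]],[[0,0,-4],[0,0,0]],[[0,5,0],[0,0,0]],[[0,5,0],[0,0,0]],[[0,5,0],[0,0,0]],[[0,5,0],[0,0,0]],[[0,5,0],[0,0,0]],[[0,0,0],[0,0,0]],[[0,0,0],[0,0,0]]]}}

```text
clock: 41.02
tool_pos: [0.6654, -0.1569, 0.2563]
eef_rot: [0.996, 0.093, -0.0, -0.001]
contact_force: [0.3, -0.5, -0.7]
opening: 0.006
finger_force: 0.0
```

```bash
python3 - <<'E'
from h import *
st()
A=[snap('top') for _ in range(4)]; b=A[0]; im=np.mean([s['img'] for s in A],0).astype(np.uint8)
h=cv2.cvtColor(im,cv2.COLOR_RGB2HSV)
for v in range(136,144): print(v,h[v,201:217,1])
a=snap('scene')
k=40; x,y=proj(a,FW([0,.025,.03]))[0].astype(int); x2,y2=proj(b,FW([0,.025,.02]))[0].astype(int)
c=lambda s,x,y,k:cv2.resize(cv2.cvtColor(s['img'][y-k:y+k,x-k:x+k],cv2.COLOR_RGB2BGR),(400,400),interpolation=cv2.INTER_CUBIC)
cv2.imwrite('pics/y.png',np.hstack([c(a,x,y,25),c(b,x2,y2,25)]))
E
```

```text
t 41.02 fork-frame mm [  59.7  -223.22  126.26] yaw 0.1865 tilt [-0.0008  0.0015] F [ 0.2 -0.5 -0.7] M [ 0.04 -0.06  0.03] open 0.53
136 [88 87 87 88 85 90 88 88 88 86 88 83 90 81 91 87]
137 [95 93 85 93 86 84 89 92 91 89 85 88 85 86 84 88]
138 [89 87 84 78 79 58 71 86 90 88 85 88 86 88 86 85]
139 [86 84 59 20 31 14 14 64 84 87 86 84 84 86 87 83]
140 [91 80 26  2  3  2  0 30 82 86 87 89 84 90 87 87]
141 [97 84 33  4  0  2  4 13 70 84 86 85 86 84 84 86]
142 [96 81 31  2  2  2  4  3 55 83 84 83 84 88 82 89]
143 [94 86 34  2  6  0  2  2 32 82 83 84 78 82 97 85]
```

View pics/y.png

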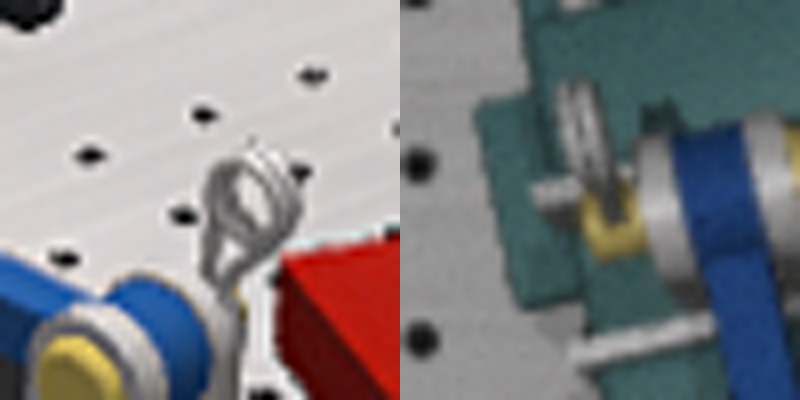

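```bash
python3 -c "
from h import *
print(finish_job())"
```

```text
the job is handed in; nothing more can be done
None
```

The job is handed in at about 41 s: the pin is pressed home and rolled with its hole up, and the cotter is snapped fully home, released and standing within about 1° of upright by touch (the top camera alone suggested 4–5°, likely calibration error); I never moved or touched the bottle, carton or spanner.

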